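# Lay the upright power module on its back in the service nest

## Robot

A 6-joint arm with a two-finger parallel gripper is mounted at the origin on a cart in front of the work surface, level with it; the furniture and walls round the work are solid. World frame = base frame: x ahead of the robot, y to its left, z up, the work surface at z = 0. Lengths are in m, angles in rad, forces in N, time in s.
With the tool pointing down it reaches from about 0.35 to 0.85 m from the base axis. Payload 8.1 kg.
Tool frame: the origin (TCP) lies at the very end of the fingers, on their centre line; the grasp point (between the pads) lies 19 mm behind it; z points along the fingers, y is the direction in which the jaws open and shut (so a half turn about z gives the same grasp; the last joint's range is limited). The gripper opens to 93 mm and grips with 3 to 60 N. Pads are 15 mm wide; open, the fingers measure 128 mm over their backs; the gripper's body (75 mm by 188 mm) begins 65 mm behind the grasp point.
Start: joints at [1.165, 0.13, 1.488, -0, 1.523, -0.085], TCP at [0.189, 0.569, 0.192] pointing down, gripper open.
Joint ranges: [-2.96, 2.96], [-0.89, 2.26], [0.02, 2.5], [-1.34, 4.48], [0, 2.73], [-2.66, 2.66]. Speed limits (rad/s): [2.39, 2.39, 2.79, 3.14, 3.14, 3.14].

## Interface

Orientations are given as a rotation vector (axis times angle).
In Python, from plant import * gives the robot as it stands.
- The arm moves only by the tool apply_moves, never from a script. Its argument "commands" is one flat list of numbers, 7 for each row, row after row: the shift along the world's x, y, z in cm, then the turn, a rotation vector about the world's x, y, z in rad, then the finger opening in cm, from 0 to 9.3. A call has 1 to 8 rows; each row shifts and turns the pose as measured when the row begins; what a row does not reach is not made up. A row lasts 1/8 s, in which the tool goes at most 62.5 mm and 10.7 degrees, less where a joint would pass 70% of its speed; a pose out of reach is approached as far as the arm can. A call with a gripper value outside its range is refused whole. The fingers move at their own pace and stop on an object; "squeeze" is the grip in N (left out, the last holds). Time passes only in rows, so rows that do not move let the fingers close. It gives the time, the measured TCP pose, the force and the opening at its end, in the units of the state.
- read_state(): the state, without advancing time (a new reading comes with each control period).
- read_camera(name): name is "side" or "top" or "wrist"; returns (picture, depth): 384x512x3 uint8, blue, green, red; 384x512 float32, m along the optical axis (not along the pixel's ray), 0 where there is no reading.
- camera_model(name): a dict with "intrinsics" (3x3 intrinsics, pixels), "dist_coeffs" ([k1, k2, p1, p2, k3] as OpenCV has them; the pictures are not rectified), "R" (3x3) and "t" (3): a world point X has camera coordinates R X + t. Camera axes: x right, y down, z forward; pixel columns grow to the right and rows downward; lengths in m; the calibration is good to about 2 mm. A picture is of the moment at which its call begins: read the wrist's pose just before it. camera_model takes no time and is no camera call; for the wrist camera it gives the pose at the moment of the call.
- close_job(): hands the job in, once; it reports no verdict.
Trained networks look in the newest picture that a camera, given by its name, has taken for a name from the list of things; names that differ only in an ending like _2 or _b are one class to them, and where a whole thing is asked for, a point or a joint stands for the part that bears it (a point fixed in the world has none). Each returns a list of dicts, best first, with "conf" (0 to 1); they miss things now and then, are a little off and sometimes report something else, mostly with a low value. They report only what shows in the picture. A call takes as long as a camera call.
- find_in(query, camera): "point" ([x, y, z] in m, in the coordinates of the camera as it stood for that picture, good to about 4 mm: the middle of the surface that is visible of it).
- cut_out(query, camera): "mask" (384x512 bool, what is visible of it).
- spot_point(query, camera): "point" ([x, y, z] in m, in the coordinates of the camera as it stood for that picture, good to about 4 mm: a listed point, or the origin of a listed thing).
The state is a dict: "t": time; "q": joint angles; "dq": joint speeds; "joint_torque": joint torques, N m; "tool_pos": TCP position; "orientation": TCP orientation; "force": force on the tool from outside, world axes, zero at the start; "wrist_torque": the same for the moment, N m; "opening": finger opening in m.
Only numpy, scipy, OpenCV 4.12 (cv2) and the standard library are available. Lean on these libraries where they do the work, as an engineer would, in place of code of your own. Each camera call takes 0.05 s, during which the arm holds its last target. There are 200 camera calls.

## Task

The power module stands upright on the blue service nest; lay it on its back there for probing. Slide it square up to the two black stop blocks, tip it over between them and let it down gently, so that its two circuit boards face up, its back plate lies flat between the blocks and its foot, now upright, rests against both. Push only with the fingers and only on the bare metal, not on the boards; do not grip or lift the module, and leave the jar, the tape roll and the marker where they are.

Things in the scene. Friction and masses are not known exactly. Their poses are not given: they have to be found in the camera images.
- module: L-shaped bare aluminium power module, loose, 0.45 to 0.7 kg, standing on its foot. Origin: front lower edge of the foot, mid-width. Own axes while it stands: x level, towards the nest's stops (the way it must fall), y along its width, z up. Lying on its back, boards up, its x points down and its z along the nest's x. It topples by itself once it leans over about 35 degrees towards +x
- foot_top (a point): centre of the foot's upper face, at x -50, y 0, z 8 mm in the module's frame, same axes. The foot is a flat plate 100 mm (x) by 156 mm (y), 8 mm thick; clear for fingers within 47 mm either side of its middle. Farther out stand two round black capacitors, 19 mm across and 30 mm tall, at y +-63 mm, x -62 mm of the module
- plate_strip (a point): middle of the bare strip on the inner face (the -x face, over the foot) of the thin upright back plate, at x -4, y 0, z 100 mm in the module's frame, same axes. The plate is 4 mm thick, 94 mm wide, its top edge at z 165 mm. The strip between the boards is bare metal, 48 mm wide, from the foot to the top edge
- board_left: green circuit board on the inner face of the module's plate, fixed to it, not to be pressed: 22 mm wide, 85 mm high, its parts stand 13 mm out from the plate. Covers y 24..46, z 58..143 mm in the module's frame. Origin: middle of its lower edge, on the plate
- board_right: the same kind of board at y -46..-24 mm of the module
- nest: fixed blue board, 370 x 200 mm, 4 mm thick, with two black stop blocks. Origin on the bench, mid-way between the stop faces; x is the way the module must fall, z up. The board covers x -185..185, y -100..100 mm. With the module seated, its origin lies at x -8, y 0, z 4 mm here
- stop_left (a point): middle of the upright face of one stop block (x 0, y 70, z 16 mm in the nest's frame, same axes). The face looks to -x, 16 mm wide, and reaches 28 mm above the bench; the block is 24 mm deep (x). The foot's upper face, upright once the module lies down, must touch it
- stop_right (a point): the same on the other stop block, at y -70 mm; the gap between the blocks is 124 mm
- flux_jar: small jar of paste, black lid, amber bottom, 46 mm across, 32 mm high, loose; origin at the centre of its underside
- tape_black: roll of black tape lying flat, 54 mm across, 19 mm high, loose; origin at the centre of its underside
- marker: black and white marker pen lying down, 17 x 135 x 16 mm, loose; origin at the centre of its underside

How it is judged:
By the outcome, as a careful person would: the job done as asked, in the order asked, and still so for the second after the job is handed in, with the robot touching nothing.
It also fails if it takes over 70 s, if anything falls off the work surface, if the arm or the gripper's body presses on something with over 40 N, if the wrist force passes 120 N, or if a joint passes its speed limit or range.

## Working session

There is one attempt and no reset: what is moved stays moved. The work goes in short steps, Python scripts to look and compute and a tool call to move; the robot and the scene stay as the last step left them, time stands still between calls to the robot, and variables do not carry over. Pictures are saved under pics/ and viewed, about 8 in all and at most 12, crops included, and the job is handed in when it is done.

Besides the shell and the picture viewer there is one more tool, called after "Emit:" by a JSON object that holds its "op" and its "data". apply_moves: Moves the arm, as the interface text tells. Its arguments: {"type":"object","properties":{"commands":{"type":"array"},"squeeze":{"type":"number"}},"required":["commands"]}

```bash
mkdir -p pics; cat > h.py <<'E'
from plant import *
import numpy as np, cv2
def w(cam,p,m=None):
    m=m or camera_model(cam); return np.array(m["R"]).T@(np.array(p)-np.array(m["t"]))
def pts(cam,names,f=spot_point):
    m=camera_model(cam)
    for n in names:
        for d in f(n,cam)[:2]: print(cam,n,round(d["conf"],2),np.round(w(cam,d["point"],m)*1000,1))
def cloud(cam,depth,m):
    K=np.array(m["intrinsics"]);v,u=np.nonzero(depth>0)
    n=cv2.undistortPoints(np.stack([u,v],1).astype(np.float64)[:,None],K,np.array(m["dist_coeffs"],dtype=float))[:,0]
    z=depth[v,u]; P=np.c_[n*z[:,None],z]
    return (P-np.array(m["t"]))@np.array(m["R"]),u,v
E
python3 - <<'E'
from h import *
for c in("side","top"):
    im,d=read_camera(c); cv2.imwrite(f"pics/{c}0.png",im); np.savez(f"{c}0.npz",d=d)
    pts(c,["module","foot_top","plate_strip","nest","stop_left","stop_right","board_left","board_right","flux_jar","tape_black","marker"])
    m=camera_model(c); print(-np.array(m["R"]).T@m["t"])
s=read_state();print(s["t"],s["tool_pos"],s["orientation"],s["force"])
a=cv2.imread("pics/side0.png");b=cv2.imread("pics/top0.png")
cv2.imwrite("pics/both.png",cv2.resize(np.vstack([a,b]),None,fx=.78,fy=.78))
E
```

```text
side module 0.73 [455.9 -37.    8.4]
side foot_top 0.93 [450.   11.5  15. ]
side plate_strip 0.65 [457.3 -36.3 106.5]
side nest 0.76 [ 4.618e+02 -8.660e+01 -2.000e-01]
side nest 0.59 [452.9  12.4  13.9]
side stop_left 0.7 [531.3 -75.   19. ]
side stop_left 0.26 [455.5 -39.4   7.7]
side stop_right 0.95 [390.1 -96.4  15.6]
side board_right 0.58 [461.2 -83.9   0.7]
side board_right 0.18 [388.6 -96.3  16.4]
side flux_jar 0.7 [582.2 -15.8   1.2]
side tape_black 0.5 [ 612.2 -147.5    1.1]
side marker 0.69 [ 500.  -328.5    2.8]
[ 0.14920403 -0.73565909  0.65243622]
top module 0.56 [455.  -38.6   1.8]
top foot_top 0.95 [442.9   9.7  10. ]
top foot_top 0.58 [417.7 -41.4  60.3]
top nest 0.69 [459.2 -89.8   1.2]
top stop_left 0.97 [532.5 -70.8  17.7]
top stop_right 0.92 [392.3 -99.4  18.9]
top board_left 0.49 [486.  -29.4  62.7]
top board_right 0.41 [417.6 -39.7  58.7]
top flux_jar 0.72 [578.1 -11.2  -0.8]
top flux_jar 0.55 [453.7 -31.5 102.2]
top marker 0.66 [ 502.2 -327.9   -0.7]
[ 0.36575107 -0.18380488  0.92051038]
1.2 [0.18918189 0.56940077 0.19204217] [ 5.01716098e-01  3.10123327e+00 -7.65371364e-06] [-0.2626399   0.32555458 -0.71478986]
```

View pics/both.png

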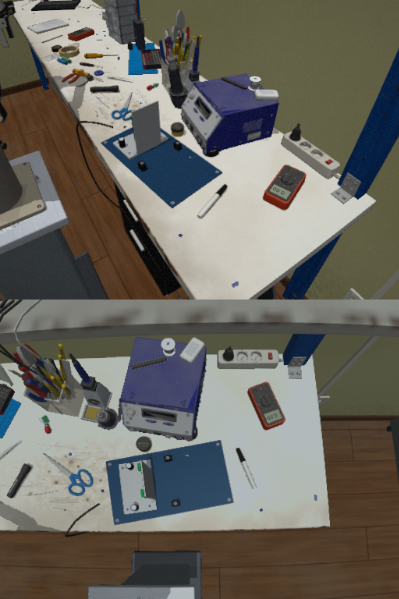

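Side view: the module stands on the blue nest around (145,130) and will fall toward the right. Top view: nest at (170,480), jar at (143,443), marker at (245,468), soldering station at (165,400). Next I refine the poses with depth.

```bash
cat >> h.py <<'E'
def measure(tag,ds=None):
    ims={};
    A=[]
    for c in("side","top"):
        m=camera_model(c)
        if ds: d=np.load(ds%c)["d"]; im=cv2.imread(f"pics/{c}0.png")
        else: im,d=read_camera(c); cv2.imwrite(f"pics/{c}{tag}.png",im)
        P,u,v=cloud(c,d,m); A.append((c,P*1000,im[v,u].astype(int)))
    return A
E
python3 - <<'E'
from h import *
for c,P,col in measure("",ds="%s0.npz"):
    b,g,r=col.T
    blue=(b>r+30)&(b>g+20)&(abs(P[:,2]-4)<6)&(abs(P[:,0]-460)<200)&(abs(P[:,1]+87)<220)
    Q=P[blue]; rc=cv2.minAreaRect(Q[:,:2].astype(np.float32)); print(c,"nest rect",rc,"z",np.median(Q[:,2]))
    near=(abs(P[:,0]-460)<110)&(abs(P[:,1]+37)<60)
    pl=near&(P[:,2]>60)&(P[:,2]<175)
    Q=P[pl]
    print(c,"plate n",len(Q),"pct",np.round(np.percentile(Q,[1,50,99],0),1).tolist())
    # plate plane line fit
    q=Q[:,:2].astype(np.float32)
    if c=="side":
        l=cv2.fitLine(q,cv2.DIST_HUBER,0,.01,.01).ravel();print("line",l)
        ax=l[:2]*np.sign(l[0]);s=q@ax;print("ext along",np.percentile(s,[.5,99.5]))
    f=near&(abs(P[:,2]-12)<4)&~blue
    print(c,"foot",f.sum(),cv2.minAreaRect(P[f][:,:2].astype(np.float32)), np.median(P[f][:,2]))
    for x,y in((532,-73),(391,-98)):
        k=(abs(P[:,0]-x)<25)&(abs(P[:,1]-y+12)<25)&(P[:,2]>22)&(P[:,2]<34)
        print(c,"stop",k.sum(),cv2.minAreaRect(P[k][:,:2].astype(np.float32)))
    tall=(P[:,2]>35)&(abs(P[:,0]-600)<150)&(abs(P[:,1]+60)<250)&~near
    T=P[tall]; print("tall",len(T),np.round(T.min(0)),np.round(T.max(0)), "x min for y>-150..100",)
    for y in range(-300,200,50):
        k=(T[:,1]>y)&(T[:,1]<=y+50); 
        if k.sum()>20: print(y,np.round(np.percentile(T[k][:,0],1)),np.round(np.percentile(T[k][:,2],99)))
E
```

```text
side nest rect ((458.33831787109375, -72.6903076171875), (198.125, 396.6119384765625), 9.71932601928711) z 6.154061729165402
side plate n 1400 pct [[408.5, -47.0, 61.2], [451.7, -39.3, 119.0], [500.6, -31.2, 170.0]]
line [ 9.9043947e-01  1.3794781e-01  4.5304086e+02 -3.9429737e+01]
ext along [398.07685394 492.31157227]
side foot 533 ((467.63006591796875, -36.47111892700195), (115.75751495361328, 202.73081970214844), 88.68276977539062) 13.828672844324762
side stop 59 ((534.0777587890625, -85.57539367675781), (17.892173767089844, 22.696107864379883), 9.13191032409668)
side stop 70 ((394.64349365234375, -108.64714813232422), (16.610157012939453, 24.16294288635254), 12.38167953491211)
tall 7514 [ 570. -196.   35.] [750. 190. 286.] x min for y>-150..100
-200 592.0 151.0
-150 589.0 154.0
-100 599.0 151.0
-50 578.0 152.0
0 584.0 281.0
50 587.0 253.0
100 714.0 217.0
150 680.0 254.0
top nest rect ((459.8372802734375, -71.40432739257812), (198.00228881835938, 393.5264892578125), 9.820414543151855) z 4.365972727783358
top plate n 561 pct [[407.7, -46.0, 62.4], [452.0, -38.3, 142.3], [499.6, -20.0, 170.9]]
top foot 1035 ((459.37646484375, -16.23497772216797), (112.72882843017578, 213.432373046875), 72.39030456542969) 12.358133253425295
top stop 71 ((532.4010009765625, -85.66240692138672), (16.415454864501953, 23.851232528686523), 12.207717895507812)
top stop 74 ((394.2558898925781, -109.15580749511719), (15.85612964630127, 23.766794204711914), 9.987247467041016)
tall 28269 [ 500. -310.   35.] [750. 190. 637.] x min for y>-150..100
-300 576.0 625.0
-250 576.0 625.0
-200 576.0 625.0
-150 576.0 625.0
-100 576.0 625.0
-50 576.0 625.0
0 514.0 635.0
50 567.0 634.0
100 615.0 220.0
150 679.0 253.0
```

Emit:
{"op": "apply_moves", "data": {"commands": [2.4,-4.8,0,0,0,-0.135,6,2.4,-4.8,0,0,0,-0.135,6,2.4,-4.8,0,0,0,-0.135,6,2.4,-4.8,0,0,0,-0.135,6,2.4,-4.8,0,0,0,-0.135,6,2.4,-4.8,0,0,0,-0.135,6,2.4,-4.8,0,0,0,-0.135,6,2.4,-4.8,0,0,0,-0.135,6]}}

```text
t: 2.2
tool_pos: [0.3837, 0.1764, 0.1921]
orientation: [2.056, 2.373, 0.005]
force: [-0.0, 0.9, 0.8]
opening: 0.0599
```

Emit:
{"op": "apply_moves", "data": {"commands": [2.5,-4.6,-3,0,0,0.026,6,2.4,-4.3,-3,0,0,0,6,0,0,0,0,0,0,6]}}

```text
t: 2.58
tool_pos: [0.4359, 0.0814, 0.1322]
orientation: [2.031, 2.39, 0.011]
force: [-1.1, 0.8, 0.0]
opening: 0.0599
```

Emit:
{"op": "apply_moves", "data": {"commands": [-0.2,0.1,-5,0,0,0.007,6,0,0.1,-4,0,0,0,6,0,0,-2.6,0,0,0,6,0,0,0,0,0,0,6]}}

```text
t: 3.08
tool_pos: [0.4354, 0.0857, 0.0169]
orientation: [2.021, 2.394, 0.018]
force: [-0.1, 0.5, 0.1]
opening: 0.0601
```

Emit:
{"op": "apply_moves", "data": {"commands": [-0.2,0,-1.0,0,0,0,6,0,0,0,0,0,0,6]}}

```text
t: 3.32
tool_pos: [0.4351, 0.0867, 0.0091]
orientation: [2.018, 2.394, 0.023]
force: [-0.3, -0.4, -0.4]
opening: 0.0598
```

Emit:
{"op": "apply_moves", "data": {"commands": [0.15,-0.9,-0.2,0,0,0,6,0.1,-0.5,0,0,0,0,6,0.1,-0.5,0,0,0,0,6,0.1,-0.5,0,0,0,0,6,0.1,-0.5,0,0,0,0,6,0.1,-0.5,0,0,0,0,6]}}

```text
t: 4.08
tool_pos: [0.4444, 0.0503, 0.0096]
orientation: [2.016, 2.391, 0.027]
force: [0.5, -0.3, -0.3]
opening: 0.0599
```

```bash
python3 - <<'E'
from h import *
im,d=read_camera("side"); cv2.imwrite("pics/s1.png",cv2.resize(im[90:290,100:320],None,fx=3,fy=3))
m=camera_model("side");P,u,v=cloud("side",d,m);P*=1000
k=(abs(P[:,0]-455)<60)&(abs(P[:,1]+40)<60)&(P[:,2]>60)&(P[:,2]<172); q=P[k][:,:2].astype(np.float32)
print(len(q),cv2.fitLine(q,cv2.DIST_HUBER,0,.01,.01).ravel(), np.percentile(q[:,0],[1,99]))
s=read_state();print(s["t"],s["tool_pos"],s["force"])
E
```

```text
1553 [ 9.9124360e-01  1.3204613e-01  4.5279495e+02 -3.9299652e+01] [397.21006226 500.8616626 ]
4.125 [0.44451126 0.04985202 0.00961997] [ 0.99703799 -0.13930072  0.57321314]
```

View pics/s1.png

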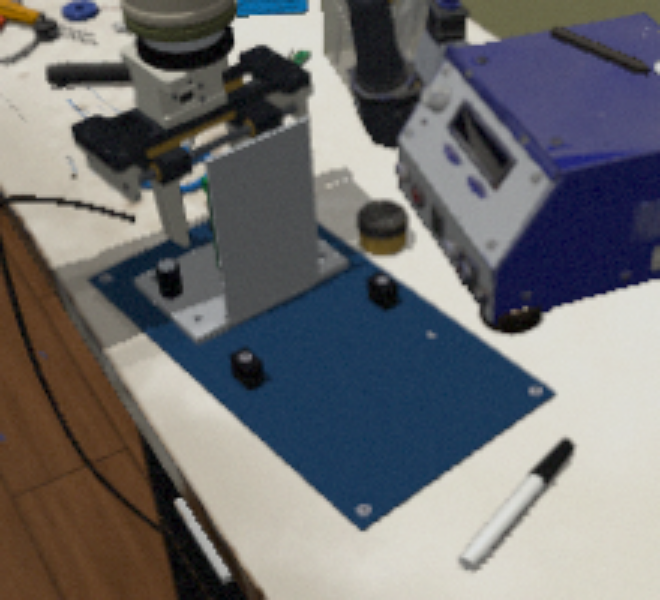

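The picture shows the module has not moved. The fingertip at (185,245) appears to be at or over the foot's rear edge. I check the foot's extent in the earlier depth data.

```bash
python3 - <<'E'
from h import *
ex=np.array([.137,-.99]);ey=np.array([.99,.137]);o=np.array([454.9,-39.2])
for c,P,col in measure("",ds="%s0.npz"):
    X=(P[:,:2]-o)@ex;Y=(P[:,:2]-o)@ey
    for x in range(-125,-50,5):
        k=(X>=x)&(X<x+5)&(abs(Y)<40); 
        if k.sum(): print(c,x,k.sum(),np.round(np.median(P[k][:,2]),1),np.median(col[k],0))
im,d=read_camera("wrist");cv2.imwrite("pics/w1.png",im);print(read_state()["tool_pos"])
m=camera_model("wrist");P,u,v=cloud("wrist",d,m);P*=1000
print(d[v,u].min());X=(P[:,:2]-o)@ex;Y=(P[:,:2]-o)@ey
for x in range(-140,0,10):
    k=(X>=x)&(X<x+10)&(abs(Y)<20); 
    if k.sum(): print("w",x,k.sum(),np.round(np.percentile(P[k][:,2],[5,50,95]),1))
E
```

```text
side -125 28 6.4 [83.  54.5 27. ]
side -120 19 6.8 [84. 55. 27.]
side -115 21 6.5 [83. 55. 28.]
side -110 2 8.1 [99.5 77.5 58.5]
side -105 5 12.9 [135. 129. 124.]
side -100 13 14.0 [149. 143. 136.]
side -95 19 14.6 [165. 164. 160.]
side -90 15 14.2 [165. 163. 160.]
side -85 15 13.8 [165. 164. 161.]
side -80 13 14.2 [165. 164. 161.]
side -75 14 13.9 [165. 163. 160.]
side -70 14 14.2 [164.5 163.  160.5]
side -65 11 14.2 [164. 163. 162.]
side -60 11 14.1 [164. 164. 161.]
side -55 9 14.2 [166. 163. 162.]
top -125 67 4.4 [89. 64. 39.]
top -120 70 4.4 [89. 64. 39.]
top -115 66 4.2 [89. 64. 39.]
top -110 66 4.4 [89. 64. 39.]
top -105 50 5.0 [90.5 66.5 44. ]
top -100 63 12.3 [160. 158. 152.]
top -95 68 12.2 [161. 159. 153.]
top -90 68 12.4 [161. 159. 153.]
top -85 69 12.3 [161. 160. 154.]
top -80 67 12.1 [161. 160. 154.]
top -75 76 12.4 [162. 160. 154.]
top -70 63 12.4 [162. 161. 155.]
top -65 71 12.7 [162. 161. 155.]
top -60 71 12.6 [162. 162. 155.]
top -55 72 12.4 [162.5 162.  156. ]
[0.44443901 0.05019006 0.00960123]
0.06486502
w -140 768 [3.  4.3 5.3]
w -130 2647 [  3.7 135.2 138.2]
w -120 6688 [  4.3 147.3 152.3]
w -110 865 [ 3.3  4.5 12. ]
w -100 681 [11.2 12.3 13.4]
w -90 642 [11.2 12.3 13.3]
w -80 625 [11.2 12.2 13.2]
w -70 593 [11.3 12.2 13.1]
w -60 573 [11.3 12.3 13.2]
w -50 548 [11.4 12.2 13.3]
w -40 530 [11.4 12.2 13. ]
w -30 138 [11.2 12.1 12.9]
w -10 1748 [21.1 36.2 48.7]
```

View pics/w1.png

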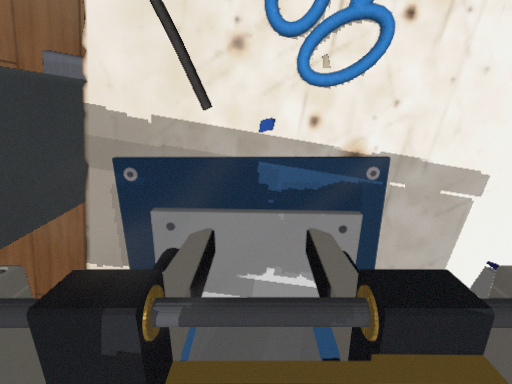

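The fingertips at (205,235) and (315,235) overlap the foot, whose rear edge is at row 210, so they slid over it. I test where the tip makes contact.

Emit:
{"op": "apply_moves", "data": {"commands": [0,0,-0.3,0,0,0,6,0,0,-0.3,0,0,0,6]}}

```text
t: 4.42
tool_pos: [0.4445, 0.0503, 0.0033]
orientation: [2.017, 2.39, 0.028]
force: [0.1, 0.3, 0.3]
opening: 0.0599
```

```bash
python3 - <<'E'
from h import *
s=read_state()
for k in("tool_pos","force","wrist_torque","q","dq"):print(k,np.round(s[k],4))
E
```

```text
tool_pos [0.4445 0.0503 0.0033]
force [0.0588 0.2685 0.3013]
wrist_torque [-0.0166  0.0425 -0.0149]
q [-0.006  -0.1305  2.1106  0.0048  1.139  -0.1771]
dq [ 0.0008  0.0411  0.0138 -0.0004 -0.0562  0.0014]
```

```bash
python3 - <<'E'
from h import *
ex=np.array([.137,-.99]);ey=np.array([.99,.137]);o=np.array([454.9,-39.2])
t=np.array(read_state()["tool_pos"])*1000;print("tcp mod",(t[:2]-o)@ex,(t[:2]-o)@ey,t[2])
for c in("side","top","wrist"):
    im,d=read_camera(c);m=camera_model(c);P,u,v=cloud(c,d,m);P*=1000
    if c!="top":cv2.imwrite(f"pics/{c}2.png",im)
    if c=="wrist":print("cam",-np.array(m["R"]).T@m["t"])
    X=(P[:,:2]-o)@ex;Y=(P[:,:2]-o)@ey
    for z0,z1 in((17,25),(25,40),(40,60),(60,85)):
        for s in(-1,1):
            k=(abs(X+100)<40)&(abs(Y*s-40)<22)&(P[:,2]>z0)&(P[:,2]<z1)
            if k.sum()>3:print(c,z0,s,k.sum(),np.round(np.percentile(X[k],[2,98])),np.round(np.percentile(Y[k],[2,98])))
    k=(abs(X+100)<14)&(abs(Y)<70);kk=(P[:,2]<60)
    K=np.array(m["intrinsics"])
    for s in(-38,0,38):
        p=np.r_[t[:2]+s*ey,t[2]]/1000;uv=cv2.projectPoints(p[None],cv2.Rodrigues(np.array(m["R"]))[0],np.array(m["t"]),K,np.array(m["dist_coeffs"],float))[0].ravel();print(c,s,uv)
E
```

```text
tcp mod -90.02381930298152 1.9737980139423552 3.339266477065589
side 25 -1 9 [-82. -79.] [-40. -29.]
side 40 -1 55 [-95. -63.] [-60. -29.]
side 60 -1 69 [-96. -76.] [-48. -31.]
side -38 [160.54720186 180.61003367]
side 0 [172.76020089 174.78723489]
side 38 [184.55166311 169.17411119]
top 25 1 9 [-93. -61.] [30. 59.]
top 40 -1 14 [-70. -61.] [-62. -55.]
top 40 1 17 [-89. -60.] [30. 62.]
top 60 1 4 [-84. -83.] [30. 36.]
top -38 [161.49874611 256.84751203]
top 0 [159.740411   241.16722185]
top 38 [158.04248865 225.69809835]
cam [0.42655532 0.13388869 0.19622931]
wrist 17 -1 29 [-72. -70.] [-62. -59.]
wrist 25 -1 247 [-99. -71.] [-62. -28.]
wrist 25 1 162 [-101.  -85.] [32. 44.]
wrist 40 -1 590 [-99. -83.] [-43. -28.]
wrist 40 1 563 [-102.  -85.] [31. 46.]
wrist 60 -1 1161 [-99. -84.] [-45. -29.]
wrist 60 1 1136 [-102.  -86.] [31. 46.]
wrist -38 [208.40085668 224.10559723]
wrist 0 [259.14987956 225.14426783]
wrist 38 [309.33713267 226.19508273]
```

```bash
python3 - <<'E'
from h import *
a=cv2.imread("pics/wrist2.png")[180:290,130:390];b=cv2.imread("pics/side2.png")[110:220,120:250]
cv2.imwrite("pics/c2.png",np.vstack([cv2.resize(a,(660,280)),cv2.resize(b,(366,310)).repeat(1,1) if 0 else cv2.copyMakeBorder(cv2.resize(b,(366,310)),0,0,0,294,0)]))
im,d=read_camera("wrist");m=camera_model("wrist");P,u,v=cloud("wrist",d,m);P*=1000
D=np.full(d.shape,np.nan);D[v,u]=P[:,2]
for uu in(195,202,208,309,315,322): print(uu,np.round(D[205:262:4,uu],0))
E
```

```text
195 [ 5.  4.  6. 12. 12. 12. 13. 37. 43. 49. 53. 56. 62. 66. 71.]
202 [ 4.  5.  7. 13. 12. 12. 12. 37. 42. 47. 54. 58. 59. 64. 68.]
208 [ 5.  4.  8. 12. 12. 12. 30. 37. 41. 45. 50. 51. 52. 52. 53.]
309 [ 4.  4.  4. 12. 12. 12. 31. 35. 40. 42. 41. 44. 43. 43. 45.]
315 [ 5.  5.  4. 11. 13. 13. 32. 39. 44. 49. 52. 57. 59. 61. 62.]
322 [ 5.  5.  5. 11. 13. 12. 13. 38. 44. 49. 55. 59. 63. 69. 71.]
```

View pics/c2.png

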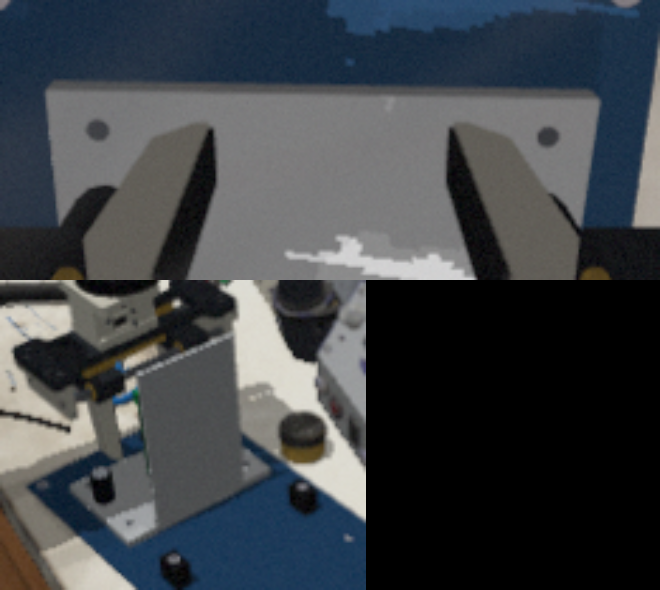

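The fingertips are physically about 25 mm above where the TCP reading says: depth shows tips at z≈30 with the TCP at 3 mm. I calibrate that by a gentle touch on the bare foot.

Emit:
{"op": "apply_moves", "data": {"commands": [0,0,-0.4,0,0,0,6,0,0,-0.4,0,0,0,6]}}

```text
t: 4.88
tool_pos: [0.4449, 0.0505, -0.0046]
orientation: [2.016, 2.39, 0.028]
force: [-0.3, 0.2, 0.5]
opening: 0.0597
```

Emit:
{"op": "apply_moves", "data": {"commands": [0,0,-0.3,0,0,0,6]}}

```text
t: 5.0
tool_pos: [0.4447, 0.0505, -0.008]
orientation: [2.016, 2.39, 0.028]
force: [0.3, 1.1, 0.3]
opening: 0.06
```

Emit:
{"op": "apply_moves", "data": {"commands": [0,0,-0.3,0,0,0,6]}}

```text
t: 5.12
tool_pos: [0.4446, 0.0505, -0.0113]
orientation: [2.016, 2.39, 0.028]
force: [0.4, -0.1, -0.2]
opening: 0.0598
```

Emit:
{"op": "apply_moves", "data": {"commands": [0,0,-0.2,0,0,0,6]}}

```text
t: 5.25
tool_pos: [0.4445, 0.0505, -0.0136]
orientation: [2.016, 2.39, 0.028]
force: [-0.9, 0.3, 2.0]
opening: 0.0602
```

Emit:
{"op": "apply_moves", "data": {"commands": [0,0,-0.2,0,0,0,6]}}

```text
t: 5.38
tool_pos: [0.4447, 0.0505, -0.0139]
orientation: [2.016, 2.391, 0.027]
force: [-15.0, -0.4, 39.2]
opening: 0.0606
```

```bash
python3 - <<'E'
from h import *
print(read_state()["tool_pos"],read_state()["force"])
im,d=read_camera("wrist");m=camera_model("wrist");P,u,v=cloud("wrist",d,m);P*=1000
D=np.full(d.shape,np.nan);D[v,u]=P[:,2]
for uu in(202,208,309,315): print(uu,np.round(D[213:250:2,uu],0))
E
```

```text
[ 0.44474432  0.05048225 -0.01391788] [-14.96987296  -0.43723087  39.24093395]
202 [ 4.  4.  5.  4.  4.  6. 10. 12. 12. 16. 19. 23. 25. 29. 31. 32. 35. 37.
 40.]
208 [ 5.  4.  4.  5.  5.  8. 11. 12. 14. 17. 19. 22. 23. 25. 27. 30. nan 33.
 33.]
309 [ 4.  4.  4.  5.  4.  4.  9. 12. 14. 15. 17. 21. 23. 24. 23. 24. 26. 25.
 25.]
315 [ 4.  5.  5.  4.  3.  6.  8. 12. 15. 19. 21. 24. 27. 29. 32. 34. 35. 36.
 39.]
```

Contact comes at a TCP reading of -13.7 mm, with the foot top at 12 mm, so the real tips are 26 mm behind the reported TCP. I lift, back off and redo the push at the right height.

Emit:
{"op": "apply_moves", "data": {"commands": [0,0,2.0,0,0,0,6,0,0,1.0,0,0,0,6,-0.3,1.8,0,0,0,0,6,-0.3,1.8,0,0,0,0,6,0,0,-1.5,0,0,0,6,0,0,-1.2,0,0,0,6]}}

```text
t: 6.18
tool_pos: [0.4397, 0.0867, -0.0106]
orientation: [2.015, 2.389, 0.029]
force: [0.7, 0.2, 0.2]
opening: 0.0602
```

Emit:
{"op": "apply_moves", "data": {"commands": [-0.4,-0.1,-0.4,0,0,0,6,0,0,-0.3,0,0,0,6,0.1,-0.6,0,0,0,0,6,0.1,-0.6,0,0,0,0,6,0.1,-0.4,0,0,0,0,6,0.1,-0.4,0,0,0,0,6,0.1,-0.4,0,0,0,0,6]}}

```text
t: 7.05
tool_pos: [0.4386, 0.0594, -0.0202]
orientation: [2.02, 2.39, 0.026]
force: [0.0, 3.5, -1.2]
opening: 0.0601
```

Emit:
{"op": "apply_moves", "data": {"commands": [0.1,-0.5,0.1,0,0,0,6,0.1,-0.5,0,0,0,0,6,0.1,-0.5,0,0,0,0,6,0.1,-0.5,0,0,0,0,6,0.1,-0.5,0,0,0,0,6,0.0,-0.5,0,0,0,0,6]}}

```text
t: 7.8
tool_pos: [0.444, 0.0275, -0.0192]
orientation: [2.02, 2.391, 0.026]
force: [0.6, 2.5, -1.6]
opening: 0.0599
```

```bash
cat >> h.py <<'E'
def plate():
    im,d=read_camera("side");m=camera_model("side");P,u,v=cloud("side",d,m);P*=1000
    k=(abs(P[:,0]-460)<65)&(abs(P[:,1]+65)<75)&(P[:,2]>60)&(P[:,2]<172);q=P[k].astype(np.float32)
    l=cv2.fitLine(q[:,:2],cv2.DIST_HUBER,0,.01,.01).ravel();a=l[:2]*np.sign(l[0]);s=q[:,:2]@a
    q0=l[2:]+a*(np.mean(np.percentile(s,[.5,99.5]))-l[2:]@a)
    o=np.array([461.8,-85.4]);f=np.radians(9.7);ex=np.array([np.sin(f),-np.cos(f)]);ey=np.array([np.cos(f),np.sin(f)])
    print("plate nest x,y",(q0-o)@ex,(q0-o)@ey,"yaw rel deg",np.degrees(np.arctan2(a[1],a[0]))-9.7,"ext",np.ptp(np.percentile(s,[.5,99.5])))
    t=np.array(read_state()["tool_pos"])*1000;print("tcp nest",(t[:2]-o)@ex,(t[:2]-o)@ey,t[2]);return im
E
python3 - <<'E'
from h import *
plate();print(read_state()["force"],read_state()["t"])
E
```

```text
plate nest x,y -46.01625168393879 -10.873628204490913 yaw rel deg -63.68596 ext 129.8184783935547
tcp nest -113.71425230578726 1.3480364899911947 -19.20588479734933
[-0.40053283  1.12999824 -1.13957926] 7.85
```

Emit:
{"op": "apply_moves", "data": {"commands": [0.0,-0.4,0,0,0,0,6,0.1,-0.2,0,0,0,0,6]}}

```text
t: 8.1
tool_pos: [0.4441, 0.023, -0.0192]
orientation: [2.023, 2.393, 0.029]
force: [-7.2, 19.3, 6.9]
opening: 0.0596
```

Emit:
{"op": "apply_moves", "data": {"commands": [0.0,-0.2,0,0,0,0,6]}}

```text
t: 8.22
tool_pos: [0.444, 0.0232, -0.0191]
orientation: [2.025, 2.395, 0.034]
force: [0.3, 15.5, 0.1]
opening: 0.0601
```

Emit:
{"op": "apply_moves", "data": {"commands": [-0.2,1.2,0,0,0,0,6,-0.2,1.2,1,0,0,0,6,0,0.5,5,0,0,0,8.8,0,0.5,5,0,0,0.1,8.8,0,1,5,0,0,0.17,8.8,0,1,5,0,0,0.17,8.8,0,1,3,0,0,0.17,8.8,0,0,0,0,0,0.17,8.8]}}

```text
t: 9.22
tool_pos: [0.4379, 0.0899, 0.2349]
orientation: [0.925, 2.993, 0.029]
force: [-0.3, -0.3, 1.2]
opening: 0.0882
```

```bash
python3 - <<'E'
from h import *
im=plate();s=read_state();print(s["tool_pos"],s["orientation"],s["q"],s["opening"],s["t"])
cv2.imwrite("pics/s3.png",im)
_,_=read_camera("top");pts("top",["foot_top","stop_left","stop_right","module"])
E
```

```text
plate nest x,y -1.24220627801353 3.6174548337683254 yaw rel deg -0.30051994 ext 93.58236694335938
tcp nest -176.61490291206928 5.604619384210562 233.89290202184137
[0.43756676 0.08963424 0.2338929 ] [0.91262807 2.99766959 0.02785394] [ 0.07468924 -0.32707281  1.84048485  0.01370751  1.61432784 -0.90435461] 0.08792395377936309 9.275
top foot_top 0.65 [453.6 -33.8   7.6]
top stop_left 0.86 [530.9 -72.7  16.3]
top stop_left 0.6 [493.9 -77.2  61.4]
top stop_right 0.61 [392.9 -95.6  18.2]
top module 0.62 [466.2 -82.3   1. ]
```

```bash
cat > tip.py <<'E'
import sys
from h import *
from scipy.spatial.transform import Rotation as Ro
f=np.radians(9.7);EX=np.array([np.sin(f),-np.cos(f),0]);EY=np.array([np.cos(f),np.sin(f),0]);Z=np.array([0,0,1.])
N=np.array([461.8,-85.4,0])-2*EX+3*EY; H=61.5; OFF=26
def target(th,back=2.,a0=45,dx=0,dz=0):
    t=np.radians(th);a=np.radians(a0-th);zt=np.sin(a)*EX-np.cos(a)*Z;yt=-(np.cos(a)*EX+np.sin(a)*Z)
    k=(H+back/1)/np.sqrt(2); T=np.array([-4-k+dx,8+k+dz])
    X=-8*np.sin(t)+T[0]*np.cos(t)+T[1]*np.sin(t); Zz=4-T[0]*np.sin(t)+T[1]*np.cos(t)
    return N+X*EX+Zz*Z+OFF*zt, np.stack([np.cross(yt,zt),yt,zt],1)
def cur():
    s=read_state();return np.array(s["tool_pos"])*1000,Ro.from_rotvec(s["orientation"]),s
def show(th,**k):
    p,R=target(th,**k);c,Rc,s=cur()
    print(th,k,"shift cm",np.round((p-c)/10,2),"rot",np.round((Ro.from_matrix(R)*Rc.inv()).as_rotvec(),3))
def path(ths,**k):
    c,Rc,s=cur();c=c.copy()
    print("t",s["t"],"F",np.round(s["force"],1),"q",np.round(s["q"],2))
    for th in ths:
        p,R=target(th,**k);R=Ro.from_matrix(R)
        print(th,np.round((p-c)/10,2),np.round((R*Rc.inv()).as_rotvec(),3));c,Rc=p,R
E
python3 - <<'E'
from tip import *
path([0],back=100); path([0],back=40)
print(target(0)[0],target(45)[0],target(90)[0])
E
```

```text
t 9.525 F [-0.3 -0.3  0.3] q [ 0.07 -0.32  1.85  0.01  1.61 -0.89]
0 [  1.18  -7.35 -12.2 ] [-0.802  0.176  0.738]
t 9.525 F [-0.3 -0.3  0.3] q [ 0.07 -0.32  1.85  0.01  1.61 -0.89]
0 [  1.89 -11.53 -16.44] [-0.802  0.176  0.738]
[459.27842477 -52.84290078  38.51650429] [463.94357172 -80.13513449  49.98528137] [ 468.887881   -109.06053519   34.51650429]
```

View pics/s3.png

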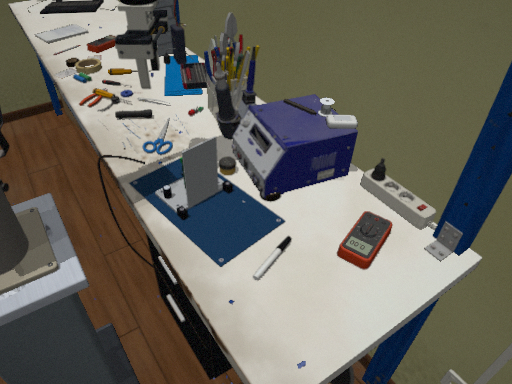

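The module stands against both black stops, at (182,212) and (228,187), and looks square. Next: rotate the tool in place.

Emit:
{"op": "apply_moves", "data": {"commands": [0,0,0,-0.115,0.025,0.105,8.8,0,0,0,-0.115,0.025,0.105,8.8,0,0,0,-0.115,0.025,0.105,8.8,0,0,0,-0.115,0.025,0.105,8.8,0,0,0,-0.115,0.025,0.105,8.8,0,0,0,-0.115,0.025,0.105,8.8,0,0,0,-0.11,0.025,0.105,8.8]}}

```text
t: 10.4
tool_pos: [0.4359, 0.0856, 0.2284]
orientation: [-0.236, 2.808, -1.203]
force: [-0.9, 0.4, 0.2]
opening: 0.0879
```

```bash
python3 - <<'E'
from tip import *
path([0],back=100);path([0],back=40)
E
```

```text
t 10.4 F [-0.9  0.4  0.2] q [ 0.68  0.02  1.77 -0.71  1.76 -1.05]
0 [  1.17  -7.02 -12.06] [ 0.023  0.014 -0.003]
t 10.4 F [-0.9  0.4  0.2] q [ 0.68  0.02  1.77 -0.71  1.76 -1.05]
0 [  1.89 -11.2  -16.3 ] [ 0.023  0.014 -0.003]
```

Emit:
{"op": "apply_moves", "data": {"commands": [0.4,-2.3,-4,0.02,0.01,0,8.8,0.4,-2.3,-4,0,0,0,8.8,0.4,-2.3,-4,0,0,0,8.8,0.4,-2.1,-2.1,0,0,0,8.8,0.2,-1,-1,0,0,0,8.8]}}

```text
t: 11.02
tool_pos: [0.4507, -0.0159, 0.0693]
orientation: [-0.24, 2.825, -1.18]
force: [-0.7, 0.3, 0.5]
opening: 0.0881
```

```bash
python3 - <<'E'
from tip import *
path([0],back=20);path([0],back=2)
im,d=read_camera("side");cv2.imwrite("pics/s4.png",cv2.resize(im[100:260,90:290],None,fx=3,fy=3))
# finger geometry in tool frame from wrist camera
im,d=read_camera("wrist");m=camera_model("wrist");P,u,v=cloud("wrist",d,m);c,R,s=cur();Q=(P*1000-c)@R.as_matrix()
for z0 in range(-60,0,5):
    k=(Q[:,2]>z0)&(Q[:,2]<z0+5)&(abs(Q[:,0])<13)&(abs(Q[:,1])<75)&(abs(Q[:,1])>35)
    for sg in(-1,1):
        kk=k&(Q[:,1]*sg>0)
        if kk.sum()>5:print(z0,sg,kk.sum(),np.round(np.percentile(Q[kk][:,:2],[3,97],0),1).tolist())
E
```

```text
t 11.025 F [-0.7  0.3  0.5] q [ 0.48  0.09  2.01 -0.76  1.4  -0.98]
0 [ 0.64 -2.44 -1.8 ] [ 0.005  0.006 -0.002]
t 11.025 F [-0.7  0.3  0.5] q [ 0.48  0.09  2.01 -0.76  1.4  -0.98]
0 [ 0.85 -3.7  -3.08] [ 0.005  0.006 -0.002]
-60 -1 202 [[-7.5, -58.1], [8.5, -43.6]]
-60 1 201 [[-7.3, 44.4], [8.7, 58.6]]
-55 -1 182 [[-7.1, -57.4], [8.5, -43.6]]
-55 1 177 [[-6.5, 44.4], [8.6, 58.3]]
-50 -1 165 [[-7.7, -57.4], [8.5, -43.6]]
-50 1 167 [[-7.3, 44.4], [8.6, 58.3]]
-45 -1 151 [[-7.0, -56.9], [8.5, -43.6]]
-45 1 143 [[-7.6, 44.4], [8.6, 57.8]]
-40 -1 129 [[-7.9, -56.9], [8.4, -43.7]]
-40 1 133 [[-7.7, 44.5], [8.3, 57.6]]
-35 -1 116 [[-7.3, -54.6], [8.2, -43.6]]
-35 1 110 [[-7.4, 44.4], [8.6, 54.9]]
-30 -1 41 [[-8.1, -49.3], [8.3, -43.8]]
-30 1 43 [[-6.9, 44.5], [8.6, 51.0]]
```

View pics/s4.png

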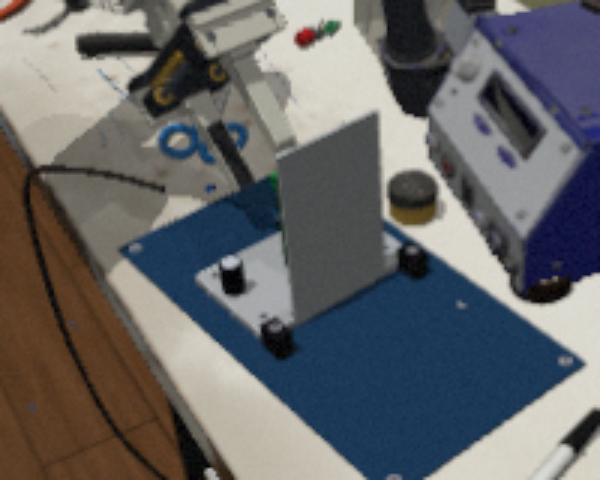

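Wrist depth shows the fingers end 26 mm behind the TCP and have chamfered outer corners. I check the gripper body's outline in the tool frame before choosing the tilt.

```bash
python3 - <<'E'
from tip import *
c,R,s=cur();o=np.array([461.8,-85.4])
for cam in("side","top","wrist"):
    im,d=read_camera(cam);m=camera_model(cam);P,u,v=cloud(cam,d,m);P=P*1000;Q=(P-c)@R.as_matrix()
    X=(P-np.r_[o,0])@EX
    ok=(P[:,2]>25)&(X<-20)&(abs(Q[:,0])<45)
    for z0 in range(-180,-30,10):
        k=ok&(Q[:,2]>z0)&(Q[:,2]<z0+10)&(abs(Q[:,1])<110)
        if k.sum()>5:print(cam,z0,k.sum(),"y",np.round(np.percentile(Q[k][:,1],[2,98])),"x",np.round(np.percentile(Q[k][:,0],[2,98])))
E
```

```text
side -180 107 y [-44.  13.] x [-18.  23.]
side -170 46 y [-43.  12.] x [ 7. 24.]
side -160 147 y [-96.  69.] x [-27.  36.]
side -150 266 y [-96.  82.] x [-30.  36.]
side -140 252 y [-95.  79.] x [-33.  37.]
side -130 314 y [-89.  74.] x [-33.  37.]
side -120 330 y [-89.  81.] x [-33.  37.]
side -110 105 y [-74.  64.] x [-10.  13.]
side -100 80 y [-65.  56.] x [-8. 11.]
side -90 79 y [-64.  57.] x [-8. 11.]
side -80 80 y [-64.  54.] x [-7. 10.]
side -70 77 y [-63.  56.] x [-8. 10.]
side -60 74 y [-63.  54.] x [-8. 10.]
side -50 75 y [-62.  50.] x [-8. 11.]
side -40 73 y [-61.  49.] x [-8. 10.]
top -180 120 y [-44. -12.] x [-18.  23.]
top -170 139 y [-44.   4.] x [-19.  23.]
top -160 623 y [-96.  77.] x [-32.  34.]
top -150 233 y [-96.  76.] x [-33.  35.]
top -140 254 y [-95.  79.] x [-33.  35.]
top -130 245 y [-89.  55.] x [-32.  36.]
top -120 131 y [-88.  53.] x [-33.  35.]
top -100 38 y [-64. -58.] x [-9.  9.]
top -90 44 y [-63. -49.] x [-9.  9.]
top -80 43 y [-63. -53.] x [-8.  9.]
top -70 43 y [-63. -51.] x [-8.  9.]
top -60 40 y [-62. -48.] x [-9.  9.]
top -50 37 y [-61. -54.] x [-9.  9.]
top -40 30 y [-61.  46.] x [-9.  9.]
wrist -150 6483 y [-8. 60.] x [18. 20.]
wrist -140 22759 y [-67.  63.] x [10. 33.]
wrist -130 9478 y [-72.  69.] x [-3. 34.]
wrist -120 2017 y [-82.  79.] x [-13.  33.]
wrist -110 461 y [-46.  46.] x [-12.   0.]
wrist -100 1023 y [-59.  59.] x [-11.   7.]
wrist -90 1259 y [-60.  59.] x [-5.  7.]
wrist -80 1117 y [-59.  59.] x [-10.   7.]
wrist -70 884 y [-58.  58.] x [-10.   7.]
wrist -60 733 y [-58.  58.] x [-10.   6.]
wrist -50 588 y [-57.  57.] x [-10.   6.]
wrist -40 410 y [-56.  55.] x [-10.   6.]
```

The body starts 86 mm behind the real tips, which matches the spec, so the reported TCP is simply offset 26 mm along the tool axis. The tip chamfer makes the effective half-width about 50 mm. I update the plan and approach.

```bash
sed -i 's/H=61.5/H=50/' tip.py; python3 - <<'E'
from tip import *
path([0],back=15);path([0],back=5)
E
```

```text
t 11.275 F [ 0.4  0.2 -0.1] q [ 0.48  0.08  2.01 -0.76  1.4  -0.98]
0 [ 0.63 -3.82 -3.23] [ 0.004  0.009 -0.005]
t 11.275 F [ 0.4  0.2 -0.1] q [ 0.48  0.08  2.01 -0.76  1.4  -0.98]
0 [ 0.75 -4.52 -3.94] [ 0.004  0.009 -0.005]
```

Emit:
{"op": "apply_moves", "data": {"commands": [0.3,-1.9,-1.6,0,0.01,0,8.8,0.3,-1.9,-1.6,0,0,0,8.8,0.1,-0.5,-0.5,0,0,0,8.8]}}

```text
t: 11.65
tool_pos: [0.4643, -0.0534, 0.0383]
orientation: [-0.246, 2.824, -1.17]
force: [0.1, -0.3, -0.9]
opening: 0.0875
```

```bash
python3 - <<'E'
from tip import *
path([0],back=5);path([0],back=2)
E
```

```text
t 11.65 F [ 0.1 -0.3 -0.9] q [ 0.4   0.12  2.05 -0.8   1.29 -0.99]
0 [-0.41 -0.54 -0.58] [-0.     0.008 -0.008]
t 11.65 F [ 0.1 -0.3 -0.9] q [ 0.4   0.12  2.05 -0.8   1.29 -0.99]
0 [-0.37 -0.75 -0.79] [-0.     0.008 -0.008]
```

Emit:
{"op": "apply_moves", "data": {"commands": [-0.4,-0.5,-0.5,0,0,0,8.8,0,-0.2,-0.2,0,0,0,8.8]}}

```text
t: 11.9
tool_pos: [0.4612, -0.0595, 0.0323]
orientation: [-0.244, 2.822, -1.168]
force: [-0.2, 0.2, 0.2]
opening: 0.088
```

```bash
python3 - <<'E'
from tip import *
path([0,4,8,12,16,20,24,28],back=2)
im,d=read_camera("side");cv2.imwrite("pics/s5.png",cv2.resize(im[120:250,110:270],None,fx=3.5,fy=3.5))
E
```

```text
t 11.9 F [-0.2  0.2  0.2] q [ 0.39  0.12  2.06 -0.81  1.28 -0.98]
0 [-0.06 -0.14 -0.19] [-0.001  0.01  -0.008]
4 [ 0.02 -0.13  0.15] [0.069 0.012 0.   ]
8 [ 0.02 -0.14  0.14] [ 0.069  0.012 -0.   ]
12 [ 0.03 -0.15  0.12] [ 0.069  0.012 -0.   ]
16 [ 0.03 -0.16  0.11] [ 0.069  0.012 -0.   ]
20 [ 0.03 -0.17  0.09] [0.069 0.012 0.   ]
24 [ 0.03 -0.17  0.08] [ 0.069  0.012 -0.   ]
28 [ 0.03 -0.18  0.06] [0.069 0.012 0.   ]
```

View pics/s5.png

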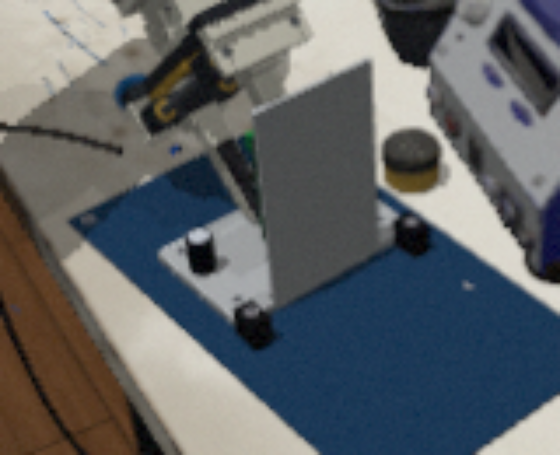

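The image shows the foot seated against both stops, at (252,325) and (410,232), with the fingers inside the L. I start tipping in small steps.

Emit:
{"op": "apply_moves", "data": {"commands": [-0.05,-0.25,0,0.07,0.02,-0.01,8.8,0,-0.15,0.15,0.07,0.01,0,8.8,0,-0.15,0.1,0.07,0.01,0,8.8]}}

```text
t: 12.32
tool_pos: [0.4609, -0.0623, 0.0347]
orientation: [-0.25, 2.956, -0.859]
force: [-1.2, 1.6, -1.4]
opening: 0.0881
```

```bash
python3 - <<'E'
from tip import *
path([12,16,20,24,28],back=2)
E
```

```text
t 12.325 F [-1.2  1.6 -1.4] q [ 0.23 -0.04  2.1  -0.61  1.19 -1.25]
12 [ 0.05 -0.28 -0.02] [-0.011  0.004 -0.001]
16 [ 0.03 -0.16  0.11] [ 0.069  0.012 -0.   ]
20 [ 0.03 -0.17  0.09] [0.069 0.012 0.   ]
24 [ 0.03 -0.17  0.08] [ 0.069  0.012 -0.   ]
28 [ 0.03 -0.18  0.06] [0.069 0.012 0.   ]
```

Emit:
{"op": "apply_moves", "data": {"commands": [0.05,-0.4,0.05,0.06,0.015,0,8.8,0.03,-0.22,0.1,0.069,0.012,0,8.8,0.03,-0.22,0.08,0.069,0.012,0,8.8,0.03,-0.22,0.06,0.069,0.012,0,8.8]}}

```text
t: 12.82
tool_pos: [0.4636, -0.0704, 0.0401]
orientation: [-0.265, 3.07, -0.438]
force: [-1.0, 1.3, 0.3]
opening: 0.0882
```

```bash
cat >> tip.py <<'E'
def lean():
    im,d=read_camera("side");m=camera_model("side");P,u,v=cloud("side",d,m);P=P*1000-N;X=P@EX;Y=P@EY;z=P[:,2]
    b,g,r=im[v,u].astype(int).T
    k=(abs(Y)<38)&(X>-25)&(X<185)&(z>22)&(z<175)&(abs(b-r)<25)
    q=np.c_[X[k],z[k]].astype(np.float32);l=cv2.fitLine(q,cv2.DIST_HUBER,0,.01,.01).ravel();l=l*np.sign(l[1])if 0 else l
    a=np.degrees(np.arctan2(abs(l[0]),abs(l[1])));print("lean",round(a,1),"n",k.sum());return im
E
python3 - <<'E'
from tip import *
lean()
path([28,31,34,37,40,43],back=2)
E
```

```text
lean 24.6 n 931
t 12.875 F [ 0.9 -1.6  0.3] q [-0.03 -0.15  2.08 -0.3   1.16 -1.66]
28 [-0.21 -0.07 -0.33] [-0.016  0.004 -0.003]
31 [ 0.02 -0.14  0.03] [ 0.052  0.009 -0.   ]
34 [ 0.02 -0.14  0.02] [0.052 0.009 0.   ]
37 [ 0.02 -0.14  0.02] [0.052 0.009 0.   ]
40 [ 0.02 -0.15  0.01] [ 0.052  0.009 -0.   ]
43 [ 0.03 -0.15 -0.  ] [0.052 0.009 0.   ]
```

Emit:
{"op": "apply_moves", "data": {"commands": [-0.15,-0.15,-0.3,0.035,0.01,0,8.8,-0.05,-0.18,-0.05,0.05,0.01,0,8.8]}}

```text
t: 13.12
tool_pos: [0.4634, -0.0741, 0.0387]
orientation: [-0.267, 3.095, -0.302]
force: [-0.0, 1.5, -0.1]
opening: 0.0878
```

```bash
python3 - <<'E'
from tip import *
lean()
path([34,37,40,43],back=2)
E
```

```text
lean 21.7 n 848
t 13.175 F [0.9 0.1 1.1] q [-0.11 -0.14  2.06 -0.2   1.17 -1.78]
34 [-0.09  0.01 -0.08] [ 0.     0.004 -0.003]
37 [ 0.02 -0.14  0.02] [0.052 0.009 0.   ]
40 [ 0.02 -0.15  0.01] [ 0.052  0.009 -0.   ]
43 [ 0.03 -0.15 -0.  ] [0.052 0.009 0.   ]
```

```bash
python3 - <<'E'
from tip import *
im,d=read_camera("side");m=camera_model("side");P,u,v=cloud("side",d,m);P=P*1000-N;X=P@EX;Y=P@EY;z=P[:,2]
b,g,r=im[v,u].astype(int).T
for z0 in range(10,175,10):
    k=(abs(Y)<40)&(X>-60)&(X<185)&(z>z0)&(z<z0+10)&(abs(b-r)<25)
    if k.sum()>3:print(z0,k.sum(),np.round(np.percentile(X[k],[5,50,95]),1))
cv2.imwrite("pics/s6.png",cv2.resize(im[110:250,110:270],None,fx=3.5,fy=3.5))
E
```

```text
10 35 [-9.3  2.5  5.4]
20 105 [-27.4 -17.7  10.4]
30 177 [-43.2 -34.1  15.4]
40 243 [-57.  -48.1  21.6]
50 71 [-59.8 -55.   30.4]
60 52 [-59.6  31.5  36.5]
70 42 [-59.1  39.   42.6]
80 32 [-2.9 46.2 49.8]
90 40 [49.1 52.8 55.3]
100 46 [37.7 58.7 61.5]
110 78 [27.2 40.7 68.5]
120 76 [26.  39.  74.1]
130 98 [27.2 59.8 80.3]
140 103 [34.  82.8 84.9]
150 7 [-59.2 -53.1 -39.7]
160 92 [-49.8  -5.3  54.8]
170 174 [-2.4 52.3 55.1]
```

View pics/s6.png

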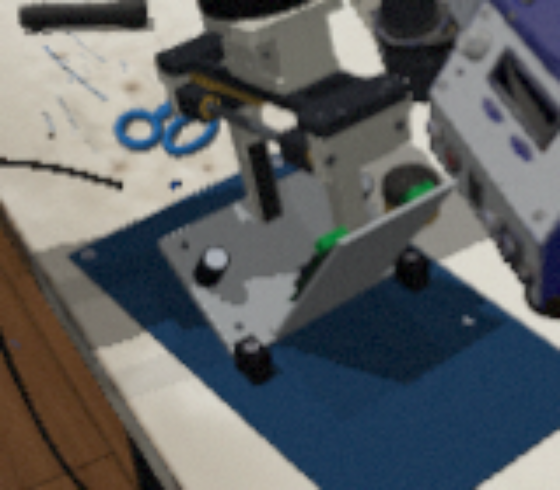

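The image shows the module leaning about 33° with a finger behind the plate strip and the other over the foot, square to the stops. Binned depth gives the same 33°. I continue through the balance point.

Emit:
{"op": "apply_moves", "data": {"commands": [-0.06,-0.14,-0.08,0.05,0.012,0,8.8,0,-0.17,0,0.05,0.01,0,8.8]}}

```text
t: 13.48
tool_pos: [0.4628, -0.077, 0.0382]
orientation: [-0.269, 3.12, -0.148]
force: [-0.3, 1.0, 0.8]
opening: 0.0878
```

```bash
cat >> tip.py <<'E'
def lean():
    im,d=read_camera("side");m=camera_model("side");P,u,v=cloud("side",d,m);P=P*1000-N;X=P@EX;Y=P@EY;z=P[:,2]
    b,g,r=im[v,u].astype(int).T;q=[]
    for z0 in range(14,150,6):
        k=(abs(Y)<40)&(X>3)&(X<185)&(z>z0)&(z<z0+6)&(abs(b-r)<25)
        if k.sum()>5:q.append((np.percentile(X[k],85),z0+3))
    q=np.array(q,np.float32);l=cv2.fitLine(q,cv2.DIST_HUBER,0,.01,.01).ravel()
    print("lean",np.round(np.degrees(np.arctan2(abs(l[0]),abs(l[1]))),1),"top",q[-1]);return im
E
python3 - <<'E'
from tip import *
lean()
path([40,43,46,49,52,55],back=2)
E
```

```text
lean 36.6 top [ 95.24842 143.     ]
t 13.525 F [-1.7 -2.   0.9] q [-0.2  -0.12  2.03 -0.09  1.2  -1.91]
40 [0.04 0.01 0.01] [ 0.006 -0.001 -0.002]
43 [ 0.03 -0.15 -0.  ] [0.052 0.009 0.   ]
46 [ 0.03 -0.15 -0.01] [0.052 0.009 0.   ]
49 [ 0.03 -0.15 -0.02] [ 0.052  0.009 -0.   ]
52 [ 0.03 -0.15 -0.03] [0.052 0.009 0.   ]
55 [ 0.03 -0.15 -0.04] [0.052 0.009 0.   ]
```

Emit:
{"op": "apply_moves", "data": {"commands": [0.05,-0.15,0,0.055,0.009,0,8.8,0.03,-0.17,-0.02,0.052,0.009,0,8.8,0.03,-0.17,-0.02,0.052,0.009,0,8.8]}}

```text
t: 13.9
tool_pos: [0.4633, -0.0814, 0.0375]
orientation: [0.27, -3.118, -0.103]
force: [-0.4, -1.0, 1.5]
opening: 0.0882
```

```bash
cat >> tip.py <<'E'
def target2(th,tau,gap=0.,s=75.):
    t=np.radians(th);a=np.radians(45-tau);zt=np.sin(a)*EX-np.cos(a)*Z;yt=-(np.cos(a)*EX+np.sin(a)*Z)
    m=np.array([-s,8+gap]);X=-8*np.sin(t)+m[0]*np.cos(t)+m[1]*np.sin(t);Zz=4-m[0]*np.sin(t)+m[1]*np.cos(t)
    return N+X*EX+Zz*Z-53*yt+3*zt+OFF*zt, np.stack([np.cross(yt,zt),yt,zt],1)
def path2(l,**k):
    c,Rc,s=cur();print("t",s["t"],"F",np.round(s["force"],1),"q",np.round(s["q"],2))
    for th,tau in l:
        p,R=target2(th,tau,**k);R=Ro.from_matrix(R);print(th,tau,np.round((p-c)/10,2),np.round((R*Rc.inv()).as_rotvec(),3));c,Rc=p,R
E
python3 - <<'E'
from tip import *
lean()
path([49,52,55],back=2)
path2([(49,49),(52,52),(55,55),(60,58),(65,60)])
E
```

```text
lean 49.4 top [ 92.56865 149.     ]
t 13.95 F [-0.1 -1.3  1.5] q [-0.33 -0.05  1.97  0.06  1.26 -2.1 ]
49 [0.07 0.01 0.06] [ 0.002 -0.004 -0.003]
52 [ 0.03 -0.15 -0.03] [0.052 0.009 0.   ]
55 [ 0.03 -0.15 -0.04] [0.052 0.009 0.   ]
t 13.95 F [-0.1 -1.3  1.5] q [-0.33 -0.05  1.97  0.06  1.26 -2.1 ]
49 49 [ 0.11 -0.24 -0.44] [ 0.002 -0.004 -0.003]
52 52 [ 0.02 -0.12 -0.04] [0.052 0.009 0.   ]
55 55 [ 0.02 -0.12 -0.05] [0.052 0.009 0.   ]
60 58 [ 0.06 -0.34  0.05] [0.052 0.009 0.   ]
65 60 [ 0.07 -0.43  0.09] [ 0.034  0.006 -0.   ]
```

Emit:
{"op": "apply_moves", "data": {"commands": [0.06,-0.15,0.0,0.052,0.009,0,8.8,0.03,-0.15,-0.03,0.052,0.009,0,8.8,0.03,-0.15,-0.03,0.052,0.009,0,8.8]}}

```text
t: 14.32
tool_pos: [0.464, -0.0858, 0.0365]
orientation: [0.267, -3.083, -0.344]
force: [0.1, -1.4, -0.6]
opening: 0.0879
```

```bash
python3 - <<'E'
from tip import *
lean()
path([58],back=2)
path2([(58,58),(62,60),(66,62),(70,63),(74,63)],s=78,gap=2)
E
```

```text
lean 55.6 top [122.498024 149.      ]
t 14.375 F [-0.4 -1.9  2. ] q [-0.45  0.05  1.89  0.18  1.35 -2.24]
58 [ 0.1  -0.01  0.06] [ 0.003 -0.008 -0.004]
t 14.375 F [-0.4 -1.9  2. ] q [-0.45  0.05  1.89  0.18  1.35 -2.24]
58 58 [ 0.13 -0.18 -0.11] [ 0.003 -0.008 -0.004]
62 60 [ 0.06 -0.33  0.06] [ 0.034  0.006 -0.   ]
66 62 [ 0.06 -0.34  0.03] [0.034 0.006 0.   ]
70 63 [ 0.07 -0.43  0.07] [ 0.017  0.003 -0.   ]
74 63 [ 0.09 -0.51  0.1 ] [0. 0. 0.]
```

Emit:
{"op": "apply_moves", "data": {"commands": [0.12,-0.25,0.0,0.03,0.0,0,8.8,0.07,-0.33,0.05,0.034,0.006,0,8.8,0.07,-0.4,0.06,0.034,0.006,0,8.8]}}

```text
t: 14.75
tool_pos: [0.4662, -0.0959, 0.0372]
orientation: [0.268, -3.055, -0.499]
force: [-0.2, -2.0, -0.4]
opening: 0.0878
```

```bash
python3 - <<'E'
from tip import *
lean()
path2([(70,63),(73,65),(76,66),(79,67),(82,67),(85,67),(88,67)],s=78,gap=2)
im,_=read_camera("side");cv2.imwrite("pics/s7.png",cv2.resize(im[110:250,110:270],None,fx=3.5,fy=3.5))
E
```

```text
lean 41.8 top [148.43495 149.     ]
t 14.8 F [-1.4 -1.6  3.3] q [-0.52  0.13  1.83  0.25  1.41 -2.33]
70 63 [ 0.08 -0.25 -0.04] [-0.01  -0.007 -0.006]
73 65 [ 0.04 -0.23 -0.06] [0.034 0.006 0.   ]
76 66 [ 0.05 -0.31 -0.01] [ 0.017  0.003 -0.   ]
79 67 [ 0.05 -0.32 -0.03] [0.017 0.003 0.   ]
82 67 [ 0.07 -0.4   0.02] [0. 0. 0.]
85 67 [ 0.07 -0.4  -0.01] [0. 0. 0.]
88 67 [ 0.07 -0.4  -0.03] [0. 0. 0.]
```

View pics/s7.png

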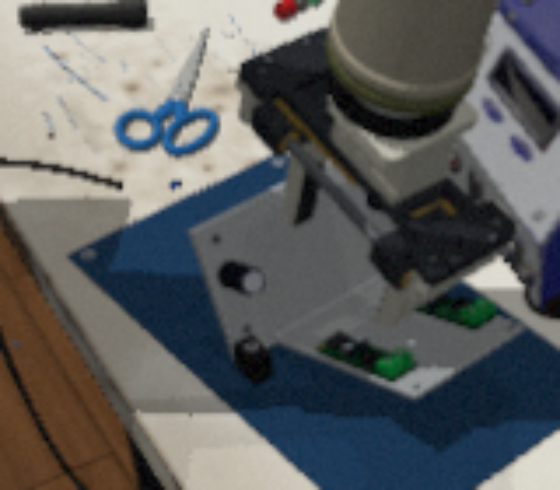

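The image shows the module leaning about 67°, its foot resting on the rear finger at (300,200), with both boards untouched. I continue letting it down.

Emit:
{"op": "apply_moves", "data": {"commands": [0.1,-0.35,-0.05,0.02,0.0,0,8.8,0.05,-0.28,-0.04,0.02,0.003,0,8.8,0.05,-0.32,-0.02,0.015,0.003,0,8.8,0.06,-0.35,0,0,0,0,8.8]}}

```text
t: 15.35
tool_pos: [0.4694, -0.1108, 0.0363]
orientation: [0.264, -3.039, -0.589]
force: [0.2, -1.9, 2.4]
opening: 0.0882
```

```bash
cat >> tip.py <<'E'
def low():
    # plate inner/upper side and foot from top camera: heights along X in the strip
    im,d=read_camera("top");m=camera_model("top");P,u,v=cloud("top",d,m);P=P*1000-N;X=P@EX;Y=P@EY;z=P[:,2]
    for x0 in range(-30,185,15):
        k=(abs(Y)<47)&(X>x0)&(X<x0+15)&(z<80)
        if k.sum()>5:print(x0,k.sum(),np.round(np.percentile(z[k],[5,30,60]),1),end=" | ")
    print();return im
E
python3 - <<'E'
from tip import *
low()
path2([(79,66),(82,67),(85,67),(88,67),(91,67)],s=78,gap=2)
E
```

```text
30 41 [11.2 13.4 14.7] | 45 79 [15.2 17.3 21.1] | 60 90 [18.  21.6 25.6] | 75 92 [19.3 23.1 26.9] | 90 86 [21.1 26.7 29.3] | 105 82 [21.7 29.2 31.4] | 120 62 [ 3.8 34.4 40.8] | 135 63 [ 3.4 30.1 31.3] | 150 53 [ 2.8  5.  31.4] | 165 64 [1.5 3.6 5.2] | 180 85 [-1.7  0.1  1.7] | 
t 15.4 F [-0.2 -2.4  1.5] q [-0.57  0.19  1.77  0.28  1.45 -2.39]
79 66 [-0.07  0.26 -0.  ] [-0.015 -0.004 -0.004]
82 67 [ 0.05 -0.32 -0.05] [0.017 0.003 0.   ]
85 67 [ 0.07 -0.4  -0.01] [0. 0. 0.]
88 67 [ 0.07 -0.4  -0.03] [0. 0. 0.]
91 67 [ 0.07 -0.4  -0.05] [0. 0. 0.]
```

Emit:
{"op": "apply_moves", "data": {"commands": [0.05,-0.3,-0.02,0,0,0,8.8,0.05,-0.3,-0.02,0,0,0,8.8,0.05,-0.3,-0.02,0,0,0,8.8]}}

```text
t: 15.78
tool_pos: [0.4713, -0.1209, 0.0361]
orientation: [0.265, -3.04, -0.586]
force: [-0.2, -3.4, 2.8]
opening: 0.0878
```

```bash
python3 - <<'E'
from tip import *
low()
path2([(88,67),(91,67)],s=78,gap=2)
E
```

```text
-30 96 [1.1 3.4 5.3] | 30 6 [ 6.1  7.1 10. ] | 45 40 [ 8.7 12.3 14.7] | 60 75 [10.1 14.4 17.9] | 75 89 [ 9.  12.9 16.8] | 90 93 [10.2 13.6 16.9] | 105 83 [10.4 15.  17.8] | 120 75 [11.8 17.  25.1] | 135 60 [11.2 12.6 13.9] | 150 57 [ 2.6  5.6 13.3] | 165 61 [1.8 3.3 4.8] | 180 64 [-2.6 -0.4  1.8] | 
t 15.825 F [-0.3 -4.   1.9] q [-0.59  0.21  1.76  0.27  1.45 -2.4 ]
88 67 [-0.07  0.14 -0.05] [ 0.003 -0.    -0.005]
91 67 [ 0.07 -0.4  -0.05] [0. 0. 0.]
```

Emit:
{"op": "apply_moves", "data": {"commands": [0.04,-0.25,0,0,0,0,8.8,0.04,-0.25,0,0,0,0,8.8,0.04,-0.25,0,0,0,0,8.8,0.05,-0.35,0,0,0,0,8.8,0.05,-0.4,0.1,0,0,0,8.8]}}

```text
t: 16.45
tool_pos: [0.4726, -0.1354, 0.036]
orientation: [0.265, -3.037, -0.589]
force: [-0.1, -0.4, 0.3]
opening: 0.0882
```

```bash
python3 - <<'E'
from tip import *
low();c,R,s=cur();print(s["t"],s["force"],c,np.round(s["q"],2))
E
```

```text
-30 182 [2.  3.8 4.8] | 0 77 [20.1 38.5 57.8] | 60 13 [ 9.7 12.7 14.2] | 75 48 [ 7.3 12.9 14.9] | 90 80 [ 6.7 11.  13.5] | 105 91 [ 6.5 11.2 13.5] | 120 82 [ 6.9 11.5 19.3] | 135 72 [5.6 7.5 8.8] | 150 56 [3.4 5.6 7.9] | 165 58 [2.  3.2 4.4] | 180 57 [-1.1  0.1  2. ] | 
16.5 [-0.55667062 -0.39466886  1.60641021] [ 472.82407481 -136.0323153    36.15374613] [-0.61  0.23  1.73  0.27  1.46 -2.42]
```

Emit:
{"op": "apply_moves", "data": {"commands": [0.05,-0.2,4,0,0,0,8.8,0,-0.1,5,0,0,0,8.8,0,0,6,0,0,0,8.8,0,3,6,-0.08,0,0,8.8,0,5,0,-0.12,0,-0.1,6,0,5,0,-0.1,0,-0.15,6,0,5,0,-0.1,0,-0.15,6,0,5,0,0,0,-0.15,6]}}

```text
t: 17.5
tool_pos: [0.4718, 0.0762, 0.2482]
orientation: [-0.563, -3.075, -0.024]
force: [0.7, 0.7, 0.5]
opening: 0.0607
```

```bash
python3 - <<'E'
from tip import *
low();c,R,s=cur();print(s["t"],s["force"],c,s["orientation"],np.round(s["q"],2))
B=np.array([461.8,-85.4,0])
for cam in("side","top"):
    im,d=read_camera(cam);m=camera_model(cam);P,u,v=cloud(cam,d,m);P=P*1000-B;X=P@EX;Y=P@EY;z=P[:,2]
    k=(abs(Y)<85)&(X>-30)&(X<20)&(z>40)&(z<100)
    print(cam,"foot",k.sum(),"X",np.percentile(X[k],[3,50,97]).round(1),"Y",np.percentile(Y[k],[1,99]).round(1))
    for s0 in(-1,1):
        kk=k&(Y*s0>20)&(Y*s0<50);print(s0,kk.sum(),np.percentile(X[kk],[10,50,90]).round(1) if kk.sum() else "")
        ks=(abs(Y*s0-70)<8)&(X>-12)&(X<28)&(z>22)&(z<33);print(" stop",ks.sum(),np.percentile(X[ks],[3,50,97]).round(1) if ks.sum() else "")
    k=(abs(Y)<75)&(X>130)&(X<175)&(z>5.5)&(z<12);print("plate end X",np.percentile(X[k],98).round(1),"Y",np.percentile(Y[k],[2,98]).round(1))
    cv2.imwrite(f"pics/{cam}8.png",im)
a=cv2.imread("pics/side8.png")[110:250,110:290];b=cv2.imread("pics/top8.png")[160:300,120:300]
cv2.imwrite("pics/f8.png",np.hstack([cv2.resize(a,(400,400)),cv2.resize(b,(400,400))]))
E
```

```text
-30 208 [2.1 3.7 4.8] | 0 331 [ 6.4  8.7 11.6] | 15 241 [6.  7.8 8.9] | 30 243 [5.8 7.5 8.8] | 45 243 [5.6 8.  9.9] | 60 245 [ 6.6  8.8 12.4] | 75 245 [ 6.2  8.6 12. ] | 90 247 [ 5.7  8.7 11.8] | 105 245 [ 6.5  8.6 12.1] | 120 244 [ 6.4  8.5 13.7] | 135 237 [5.9 7.8 8.9] | 150 235 [2.4 5.4 7.8] | 165 235 [1.4 3.5 4.9] | 180 232 [-1.9  0.8  3. ] | 
17.55 [-0.39850989  3.97632094 -0.05500425] [471.34419463  81.67561541 248.25019762] [-0.57988619 -3.07060979 -0.03125258] [ 0.04 -0.21  1.72  0.02  1.64 -1.15]
side foot 1055 X [-3.6 -1.1 13.3] Y [-73.8  80.1]
-1 179 [-2.8 -1.3  0. ]
 stop 71 [-4.3 12.6 23.3]
1 190 [-2.4 -1.   0.4]
 stop 66 [-1.5 12.3 23. ]
plate end X 174.3 Y [-71.2  71.4]
top foot 309 X [-0.4  0.1 18.9] Y [-75.   74.9]
-1 35 [-0.3 -0.2  0.1]
 stop 49 [ 0.2 12.2 23.6]
1 34 [-0.3 -0.1  0.1]
 stop 13 [ 2.6 13.8 23.4]
plate end X 172.7 Y [-68.8  70.7]
```

View pics/f8.png

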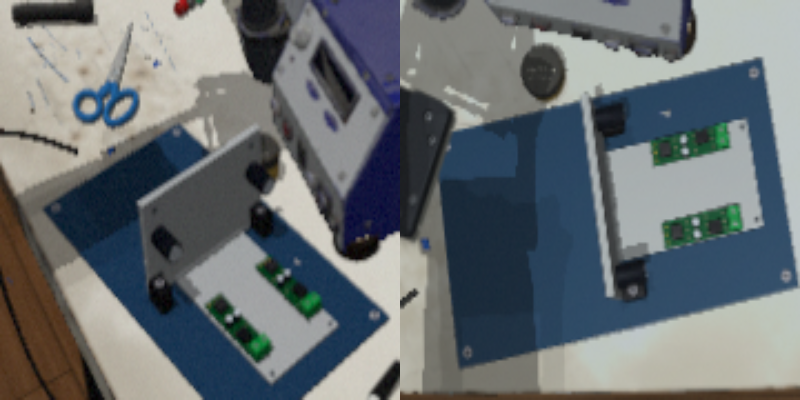

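The module lies flat between the blocks with boards up and the foot upright at the stops; any gap is about 1 mm or less. I give the foot's bare underside one gentle low push to seat it on both blocks.

Emit:
{"op": "apply_moves", "data": {"commands": [-0.4,0,0,0.01,0,-0.17,6,-0.4,0,0,0,0,-0.17,6,-0.4,0,0,0,0,-0.17,6,-0.4,0,0,0,0,-0.17,6,-0.4,0,0,0,0,-0.17,6,0,0,-2,0,0,-0.17,6,0,-1,-5,0,0,0,6,0,-1.5,-5,0,0,0,6]}}

```text
t: 18.65
tool_pos: [0.4551, 0.0411, 0.1293]
orientation: [2.022, 2.4, 0.058]
force: [0.7, -0.4, 0.2]
opening: 0.06
```

```bash
cat >> tip.py <<'E'
def vert(X,Y,z):
    p=np.array([461.8,-85.4,0])+X*EX+Y*EY+z*Z;zt=-Z;yt=EY;R=Ro.from_matrix(np.stack([np.cross(yt,zt),yt,zt],1));c,Rc,s=cur()
    print(s["t"],np.round(s["force"],1),np.round((p-c)/10,2),np.round((R*Rc.inv()).as_rotvec(),3))
E
python3 - <<'E'
from tip import *
vert(-60,1,9);vert(-17.5,1,9)
E
```

```text
18.65 [ 0.7 -0.4  0.2] [ -0.24  -6.72 -12.03] [-0.026  0.026 -0.001]
18.65 [ 0.7 -0.4  0.2] [  0.47 -10.91 -12.03] [-0.026  0.026 -0.001]
```

Emit:
{"op": "apply_moves", "data": {"commands": [0,-1,-5,-0.026,0.026,0,6,0,-1,-4,0,0,0,6,-0.2,-1.5,-2.5,0,0,0,6,0,-2,-0.5,0,0,0,6,0,-1,0,0,0,0,6]}}

```text
t: 19.27
tool_pos: [0.4477, -0.0327, 0.0006]
orientation: [-2.016, -2.399, 0.011]
force: [-0.7, 0.1, 0.4]
opening: 0.06
```

```bash
python3 - <<'E'
from tip import *
vert(-20.5,1,9)
E
```

```text
19.275 [-0.7  0.1  0.4] [ 1.17 -3.23  0.84] [ 0.    -0.01  -0.004]
```

Emit:
{"op": "apply_moves", "data": {"commands": [0.6,-0.8,0.9,0,-0.01,0,6,0.3,-0.9,0,0,0,0,6,0.2,-0.9,0,0,0,0,6,0.1,-0.4,0,0,0,0,6]}}

```text
t: 19.77
tool_pos: [0.4625, -0.066, 0.0126]
orientation: [2.018, 2.402, 0.003]
force: [0.1, -0.1, -0.5]
opening: 0.06
```

```bash
python3 - <<'E'
from tip import *
vert(-17.5,1,9)
E
```

```text
19.775 [ 0.1 -0.1 -0.5] [-0.27 -0.2  -0.36] [ 0.001  0.005 -0.004]
```

Now small steps until contact.

Emit:
{"op": "apply_moves", "data": {"commands": [0,-0.15,0,0,0,0,6]}}

```text
t: 19.9
tool_pos: [0.4627, -0.0668, 0.0127]
orientation: [2.02, 2.402, 0.005]
force: [0.8, 10.2, 2.4]
opening: 0.0602
```

Emit:
{"op": "apply_moves", "data": {"commands": [0,-0.1,0,0,0,0,6]}}

```text
t: 20.02
tool_pos: [0.4627, -0.0666, 0.0127]
orientation: [2.021, 2.403, 0.007]
force: [-0.1, 6.3, 3.2]
opening: 0.0599
```

Emit:
{"op": "apply_moves", "data": {"commands": [0,-0.1,0,0,0,0,6]}}

```text
t: 20.15
tool_pos: [0.4627, -0.0664, 0.0127]
orientation: [2.021, 2.404, 0.009]
force: [0.1, 5.1, 1.9]
opening: 0.0598
```

Emit:
{"op": "apply_moves", "data": {"commands": [0,-0.1,0,0,0,0,6]}}

```text
t: 20.27
tool_pos: [0.4626, -0.0663, 0.0127]
orientation: [-2.021, -2.405, -0.011]
force: [0.6, 5.2, 1.4]
opening: 0.06
```

It is firm against the stops and no longer moves. I retreat and check.

Emit:
{"op": "apply_moves", "data": {"commands": [-0.2,1.5,0,0,0,0,6,-0.4,2.5,0,0,0,0,6,-0.4,3,1,0,0,0,6,0,3,5,0,0,0,6,0,3,5,0,0,0,6,0,4,4,0,0,0,6,0,4,0,0,0,0,6,0,0,0,0,0,0,6]}}

```text
t: 21.28
tool_pos: [0.4463, 0.1561, 0.1661]
orientation: [-2.017, -2.404, -0.009]
force: [-0.1, -0.8, -0.5]
opening: 0.0603
```

```bash
python3 - <<'E'
from tip import *
print(read_state()["t"],read_state()["force"])
B=np.array([461.8,-85.4,0])
for cam in("side","top"):
    im,d=read_camera(cam);m=camera_model(cam);P,u,v=cloud(cam,d,m);P=P*1000-B;X=P@EX;Y=P@EY;z=P[:,2]
    for s0 in(-1,1):
        kk=(X>-30)&(X<6)&(z>40)&(z<100)&(Y*s0>20)&(Y*s0<50);ks=(abs(Y*s0-70)<8)&(X>-12)&(X<28)&(z>22)&(z<33)
        print(cam,s0,"foot X",np.percentile(X[kk],[10,50,90]).round(1),"stop",np.percentile(X[ks],[50,97]).round(1))
    pts(cam,["flux_jar","tape_black","marker"])
    k=(abs(Y)<20)&(X>20)&(X<150);print("plate z",np.percentile(z[k],[5,50,95]).round(1))
    cv2.imwrite(f"pics/{cam}9.png",im)
a=cv2.imread("pics/side9.png");b=cv2.imread("pics/top9.png")[100:320,90:370]
cv2.imwrite("pics/f9.png",np.hstack([cv2.resize(a,(400,300)),cv2.resize(b,(382,300))]))
E
```

```text
21.275 [-0.1212777  -0.76425554 -0.54160098]
side -1 foot X [-2.3 -1.3  0.1] stop [12.2 23.6]
side 1 foot X [-2.4 -1.   0.1] stop [13.9 23.5]
side flux_jar 0.58 [579.2 -15.3   2.3]
side tape_black 0.52 [ 613.8 -148.2    2.8]
side marker 0.75 [ 501.  -329.7    3.1]
plate z [-758.7   10.    11.9]
top -1 foot X [-0.3 -0.2 -0. ] stop [12.2 23.6]
top 1 foot X [-0.2 -0.1  0.1] stop [ 9.2 22.8]
top flux_jar 0.82 [581.8 -10.8  -3.3]
top tape_black 0.58 [ 613.2 -152.6    1.1]
top marker 0.55 [ 500.1 -328.5   -2. ]
plate z [ 5.9  8.4 10.9]
```

View pics/f9.png

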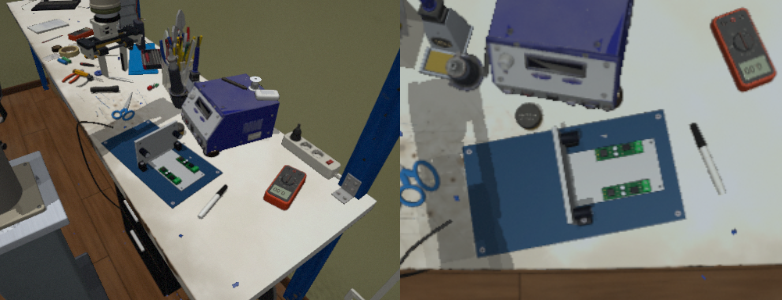

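The module lies flat with its boards up and its foot at both blocks (around (570,140) and (580,213) in the right-hand view). The jar and marker are where they started.

```bash
python3 -c "
from plant import *
print(close_job())"
```

```text
the job is handed in; nothing more can be done
None
```

The module is lying on its back between the two stop blocks, boards up, with its foot upright against both. The job was handed in at about 21 s of the 70 s allowed.

**What I did:** I pushed the module up to the stops by the foot's rear edge until the force rose. Then I put two open fingers inside the L. One finger tipped the plate by its bare strip, and the other held the foot's upper face so the module came down slowly. Last, I gave the foot's underside a gentle seating push of 5–10 N; it did not move.

**Last checks:**
- **Plate:** it is flat, with its inner face at about 8 mm above the bench (8 mm expected).
- **Foot:** its face is about 0.2 mm from the stop plane in the top camera and about 1 mm in the side camera. That is within calibration error, and both sides are equal, so it is square.
- **Other objects:** the jar, tape roll and marker are within 4–5 mm of where they started, which is about the networks' error.
- **Robot:** it is clear of everything and the force reads about zero.

**What disagreed or went wrong:**
- **Tool reading:** the fingertips are really 26 mm short of the reported tool position. My first push therefore passed over the foot without touching it.
- **Firm touch:** the check that measured this offset pressed down on the foot with about 42 N. It was the fingers on bare metal, and the module did not move.
- **Sideways position:** the side camera put the module about 3 mm off centre, while the top camera showed it centred.
- **Lean estimates:** a few automatic lean readings during the tip were wrong, so I went by the depth data and the pictures.

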